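Pack the low round lacquer box and shut its case

TASK

Put the low round lacquer box into the wide compartment of the open hinged case, setting it down flat and not dropping it, so that nothing stands above the rim; then shut the lid fully. Leave the tall round tea caddy standing where it is.

Things in the scene. Friction and masses are not known exactly. Their poses are not given: they have to be found in the camera images.
- pillbox_center (a point): Low round box, black lacquer with a thin gilt line: an upright cylinder 54 mm in diameter, 32 mm high, about 60 g. The point is its centre, 16 mm above its underside; z up through its top. Bystanders near it: a tall round caddy, a square box just as low, a red cup.
- bay (a point): Centre of the wide compartment's floor, 6 mm above the table, in the fixed black case (160 mm in x, 200 in y, 60 high, walls 6, lined red). z up; x points to the hinge side (about world +y), y along the hinge. Compartment: 148 mm in x, 130 in y, rim 54 mm above the point. On its +y side a 34 mm high divider, then a narrow compartment with two brushes. Case's middle: y = +29 mm.
- lid (a joint): Lid angle, rad: 0 shut on the rim, starts open at 1.6 to 1.85 leaning back, stop 1.9. Plain plate, no handle: 160 mm hinge to free edge, 200 mm along the hinge, 8 mm thick. Hinge axis along the bay's y, at bay x = +80 mm, 54.5 mm above the bay point, in the plane of the lid's inner face. Stiff: stays where left, follows a push of 1 to 2 N near its free edge.
- caddy_center (a point): Tall round tea caddy, black lacquer, 54 mm in diameter and 75 mm high, too tall for the case: a bystander to leave alone. The point is its centre, 37.5 mm above its underside; z up.
Things that resemble listed ones, but are neither listed nor needed, are in the scene too. What is shaped like the part that bears pillbox_center but orange, purple or white is not meant.

How it is judged:
By the outcome, as a careful person would: the job done as asked, in the order asked, and still so for the second after the job is handed in, with the robot touching nothing.
It also fails if it takes over 48 s, if anything falls off the work surface, if the arm or the gripper's body presses on something with over 40 N, if the wrist force passes 120 N, or if a joint passes its speed limit or range.

ROBOT

A 6-joint arm with a two-finger parallel gripper is mounted at the origin on the work surface. World frame = base frame: x ahead of the robot, y to its left, z up, the work surface at z = 0. Lengths are in m, angles in rad, forces in N, time in s.
With the tool pointing down it reaches from about 0.25 to 0.775 m from the base axis. Payload 4 kg.
Tool frame: the origin (TCP) lies on the centre line of the jaws, within the pads' length; the fingertips stand 22 mm ahead of it and the grasp point (between the pads) lies 3 mm ahead of it; z points along the fingers, y is the line along which they close (so a half turn about z gives the same grasp; the last joint's range is limited). The gripper opens to 85 mm and grips with 20 to 120 N. Pads are 22 mm wide; open, the fingers measure 114 mm over their backs; the gripper's body (76 mm by 85 mm) begins 54 mm behind the grasp point. The pads swing forward as they close: fully open they stand 13 mm farther back than shut.
Start: joints at [1.098, 0.087, 1.371, -0, 1.684, -0.103], TCP at [0.199, 0.513, 0.231] pointing down, gripper open.
Joint ranges: [-3.1, 3.1], [-0.76, 2.03], [0.27, 2.55], [-1.08, 4.22], [0.17, 2.65], [-2.57, 2.57]. Speed limits (rad/s): [2.79, 2.79, 3.14, 3.14, 3.14, 3.14].

INTERFACE

Orientations are given as a unit quaternion [w, x, y, z].
In Python, from cell import r, camera, camera_params gives the robot as it stands.
- The arm moves only by the shell command python3 -m jog 'ROWS' [FORCE]. ROWS is JSON, a list of rows, each an object with "rotation": the turn, a rotation vector about the tool's x, y, z in units of 5 degrees (1.0 is 5 degrees), a list of three; "xyz": the shift along the tool's x, y, z in units of 25 mm (1.0 is 25 mm), a list of three; "gripper": the opening, from -1 (shut) to 1 (fully open). In form: [{"rotation": [rx, ry, rz], "xyz": [tx, ty, tz], "gripper": gripper}, ...]. A call has 1 to 10 rows; each row is the pose to reach, as a shift and turn from the pose commanded when the call began, along the tool's axes at that moment; what a row does not reach only later rows make up. A row lasts 1/12 s, in which the tool goes at most 41.7 mm and 7.16 degrees, less where a joint would pass 70% of its speed; a pose out of reach is approached as far as the arm can. A call with a gripper value outside its range is refused whole. The fingers move at their own pace and stop on an object; FORCE is the grip in N (left out, the last holds). Time passes only in rows, so rows that repeat a pose let the fingers close. It gives the time, the measured TCP pose, the force, the opening and the grip force at its end, in the units of the state.
- r.read_state(): the state, without advancing time (a new reading comes with each control period).
- camera(name): name is "scene" or "top" or "wrist"; returns the picture (384x512x3 uint8, blue, green, red); there is no depth.
- camera_params(name): a dict with "camera_matrix" (3x3 intrinsics, pixels), "rvec" (rotation vector, rad) and "tvec" (3), from world to camera coordinates, as OpenCV has them. Camera axes: x right, y down, z forward; pixel columns grow to the right and rows downward; lengths in m; the calibration is good to about 2 mm. A picture is of the moment at which its call begins: read the wrist's pose just before it. camera_params takes no time and is no camera call; for the wrist camera it gives the pose at the moment of the call.
- r.sign_off(): hands the job in; it is judged then, once.
The state is a dict: "time": time; "qpos": joint angles; "joint_vel": joint speeds; "tau": joint torques, N m; "ee_pos": TCP position; "eef_rot": TCP orientation; "contact_force": force on the tool from outside, world axes, zero at the start; "moment": the same for the moment, N m; "finger_gap": finger opening in m; "gripper_force": force on a finger pad.
Only numpy, scipy, OpenCV 4.12 (cv2) and the standard library are available. Lean on these libraries where they do the work, as an engineer would, in place of code of your own. Each camera call takes 0.05 s, during which the arm holds its last target. There are 200 camera calls.

## Working session

There is one attempt and no reset: what is moved stays moved. The work goes in short steps, Python scripts to look and compute and a shell command to move; the robot and the scene stay as the last step left them, time stands still between calls to the robot, and variables do not carry over. Pictures are saved under pics/ and viewed, at most 10 in all, crops included, and the job is handed in when it is done.

```bash
ls; mkdir -p pics
python3 - <<'E'
from cell import r,camera,camera_params
import cv2
s=r.read_state();print(s['time'],s['ee_pos'],s['eef_rot'],s['finger_gap'])
for n in("scene","top"):
    cv2.imwrite(f"pics/{n}0.png",camera(n))
E
```

```text
pics
0.0 [0.19853097 0.51236283 0.2300605 ] [-3.61048181e-04  1.83840056e-01  9.82955451e-01 -1.13361929e-03] 0.08547453303086273
```

View pics/scene0.png

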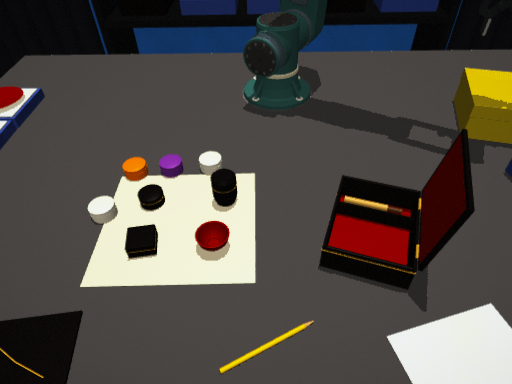

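View pics/top0.png

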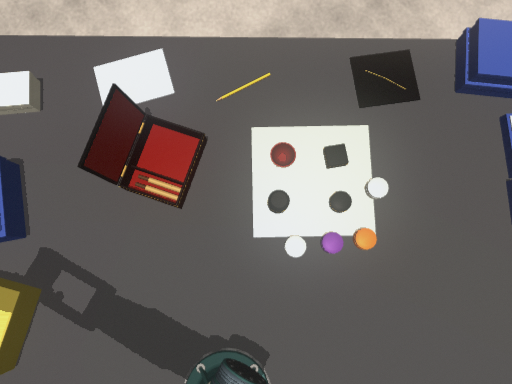

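The scene view shows the low round black box at (151,196), the tall caddy at (224,188), the square box at (141,240) and the cup at (212,236). The same things in the top view are at (340,202), (278,202), (336,156) and (283,155). Other look-alikes are the orange, purple and two white discs, at top (366,239), (333,243), (296,246) and (377,188). I choose the low round black one with the gilt line, scene (151,196) / top (340,202). The case is at top (165,165) with its lid leaning to the image's left.

```bash
cat > h.py <<'E'
import numpy as np,cv2
from cell import r,camera,camera_params
def P(n):
    p=camera_params(n);R=cv2.Rodrigues(np.array(p['rvec'],float))[0];return np.array(p['camera_matrix'],float),R,np.array(p['tvec'],float).ravel()
def ray(n,uv,p=None):
    K,R,t=p or P(n);d=R.T@np.linalg.inv(K)@np.array([*uv,1.]);return -R.T@t,d/np.linalg.norm(d)
def plane(n,uv,z,p=None):
    o,d=ray(n,uv,p);return o+d*(z-o[2])/d[2]
def tri(ra,rb):
    (o1,d1),(o2,d2)=ra,rb
    s=np.linalg.lstsq(np.stack([d1,-d2],1),o2-o1,rcond=None)[0]
    a,b=o1+s[0]*d1,o2+s[1]*d2;return (a+b)/2,np.linalg.norm(a-b)
def proj(n,X,p=None):
    K,R,t=p or P(n);x=K@(R@np.array(X)+t);return x[:2]/x[2]
E
python3 - <<'E'
from h import *
np.set_printoptions(precision=4,suppress=True)
print('campos',ray('scene',(0,0))[0],ray('top',(0,0))[0], 'tcp in top',proj('top',r.read_state()['ee_pos']),'wristcam',ray('wrist',(256,192))) 
S=cv2.imread('pics/scene0.png');T=cv2.imread('pics/top0.png')
def blobs(I,x0,y0,x1,y1,f):
    m=np.zeros(I.shape[:2],np.uint8);m[y0:y1,x0:x1]=f(I[y0:y1,x0:x1].astype(int))*255
    n,l,st,c=cv2.connectedComponentsWithStats(m)
    return [(st[i],c[i].round(1)) for i in range(1,n) if st[i][4]>60]
dark=lambda c:c.max(2)<95
for st,c in blobs(T,256,130,366,232,dark):print('T',st,c,plane('top',c,.032)[:2])
for st,c in blobs(S,110,178,250,270,dark):print('S',st,c,plane('scene',c,.016)[:2])
red=lambda c:(c[...,2]>90)&(c[...,1]<50)&(c[...,0]<50)
for st,c in blobs(T,80,80,210,210,red):print('redT',st,c)
w=camera('wrist');cv2.imwrite('pics/w0.png',w)
# upscaled crop montage
a=cv2.resize(T[80:215,75:215],None,fx=4,fy=4,interpolation=cv2.INTER_CUBIC)
b=cv2.resize(S[170:220,125:175],None,fx=4,fy=4,interpolation=cv2.INTER_CUBIC)
o=np.zeros((540,765,3),np.uint8);o[:540,:560]=a;o[:200,562:762]=b
c=cv2.resize(T[180:230,315:365],None,fx=4,fy=4,interpolation=cv2.INTER_CUBIC);o[220:420,562:762]=c
cv2.imwrite('pics/crop1.png',o)
E
```

```text
campos [ 1.0499 -0.0249  0.59  ] [ 0.3284 -0.0675  1.0188] tcp in top [-42.0234 323.572 ] wristcam (array([0.1223, 0.5422, 0.3731]), array([ 0.2966, -0.1435, -0.9442]))
T [324 145  24  23 431] [335.5 155.7] [ 0.5991 -0.2738]
T [268 191  21  22 361] [278.  201.2] [ 0.4771 -0.1236]
T [330 192  21  20 308] [340.3 201. ] [ 0.4794 -0.2834]
S [110 178  11  19 137] [113.5 185.3] [ 0.4447 -0.379 ]
S [211 178  26  29 627] [224.2 190.6] [ 0.463  -0.1245]
S [138 185  27  26 535] [151. 197.] [ 0.4824 -0.2843]
S [197 223  31  20 174] [210.5 230. ] [ 0.576  -0.1425]
S [125 225  33  33 920] [141.2 241.1] [ 0.604  -0.2758]
S [201 241  26  10  69] [214.2 247.3] [ 0.6188 -0.1305]
redT [ 137  124   63   58 2275] [167.8 152.5]
redT [129 169  53  33 429] [149.5 182.9]
```

View pics/crop1.png

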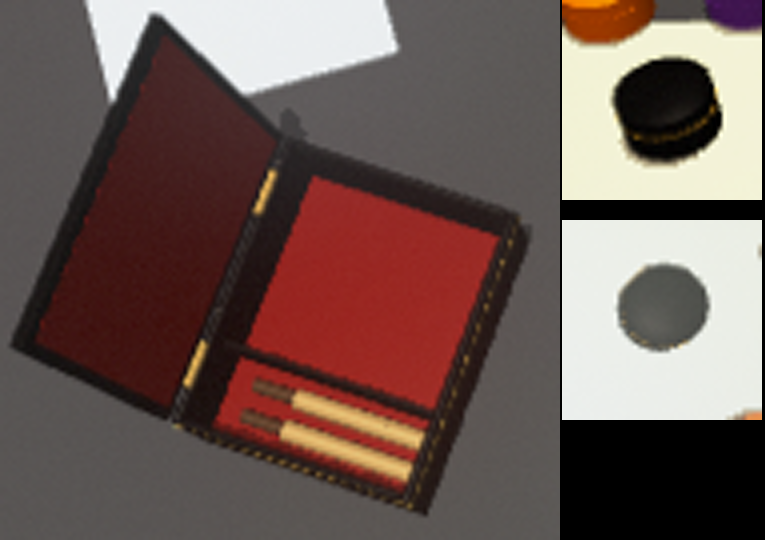

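The crop confirms my choice: a low black cylinder with a gilt line. It also shows the case rim corners, at crop (285,140), (175,422), (412,508) and (520,213).

Run:
```python
from h import *
np.set_printoptions(precision=4,suppress=True)
f=lambda u,v:(75+u/4-.4,80+v/4-.4)
print('box top',tri(ray('scene',(150.2,192.6)),ray('top',(340.3,201.0))))
q=[plane('top',f(*c),.06) for c in((285,140),(175,422),(412,508),(520,213))]
for i in range(4):print(q[i][:2],np.linalg.norm(q[i]-q[(i+1)%4]))
c=sum(q)/4;print('c',c)
print('floor corner',plane('top',f(315,178),.006),plane('top',f(250,342),.006))
d=q[0]-q[1];print('hinge dir deg',np.degrees(np.arctan2(d[1],d[0])))
d=q[3]-q[2];print(np.degrees(np.arctan2(d[1],d[0])))
print('lid tip',[ray('top',f(*p)) for p in((155,14),(12,345))])
```

```text
box top (array([ 0.4801, -0.2842,  0.0273]), np.float64(0.0003973842729355092))
[0.6959 0.2206] 0.19554562562458938
[0.5094 0.2792] 0.1602930095436065
[0.4566 0.1279] 0.2012917319182489
[0.6484 0.0668] 0.16100711179777075
c [0.5776 0.1736 0.06  ]
floor corner [0.6897 0.2149 0.006 ] [0.5746 0.2522 0.006 ]
hinge dir deg -17.42932042840306
-17.655004356010437
lid tip [(array([ 0.3284, -0.0675,  1.0188]), array([ 0.4026,  0.3361, -0.8514])), (array([ 0.3284, -0.0675,  1.0188]), array([ 0.2114,  0.4179, -0.8835]))]
```

The case checks out: sides are 160 by 200 mm, and the floor corner predicted from the bay estimate of (0.6055, 0.165) agrees within 2 mm. The box is at (0.480, -0.284), inside the reach. Next I add a helper that works out moves in the tool's axes, then go above the box.

```bash
cat >> h.py <<'E'
from scipy.spatial.transform import Rotation as Ro
np.set_printoptions(precision=3,suppress=True)
XB=np.array([.300,.954,0]);YB=np.array([-.954,.300,0])
def Rt(tilt=0):  # tool pointing down, tool y along bay x; tilt = turn about bay y (deg)
    return Ro.from_rotvec(np.radians(tilt)*YB/np.linalg.norm(YB))*Ro.from_matrix(np.stack([YB,XB,[0,0,-1]],1))
def go(pos,R=None):
    s=r.read_state();w=s['eef_rot'];C=Ro.from_quat([*w[1:],w[0]])
    R=R or Rt();print('xyz',C.inv().apply(np.array(pos)-s['ee_pos'])/.025,'rot',np.degrees((C.inv()*R).as_rotvec())/5)
E
python3 -c "
from h import *
go([.48,-.284,.16])"
python3 -m jog '[{"rotation":[0,0,-0.74],"xyz":[-22,-25.6,2.8],"gripper":1},{"rotation":[0,0,-0.74],"xyz":[-22,-25.6,2.8],"gripper":1},{"rotation":[0,0,-0.74],"xyz":[-22,-25.6,2.8],"gripper":1},{"rotation":[0,0,-0.74],"xyz":[-22,-25.6,2.8],"gripper":1},{"rotation":[0,0,-0.74],"xyz":[-22,-25.6,2.8],"gripper":1},{"rotation":[0,0,-0.74],"xyz":[-22,-25.6,2.8],"gripper":1},{"rotation":[0,0,-0.74],"xyz":[-22,-25.6,2.8],"gripper":1},{"rotation":[0,0,-0.74],"xyz":[-22,-25.6,2.8],"gripper":1},{"rotation":[0,0,-0.74],"xyz":[-22,-25.6,2.8],"gripper":1},{"rotation":[0,0,-0.74],"xyz":[-22,-25.6,2.8],"gripper":1}]'
python3 -c "
from h import *
go([.48,-.284,.16])"
```

```text
xyz [-22.01  -25.632   2.855] rot [-0.019 -0.003 -0.746]
time: 0.98
ee_pos: [0.3372, 0.1195, 0.1966]
eef_rot: [0.0, 0.152, 0.988, 0.0]
contact_force: [1.2, -0.2, -0.7]
finger_gap: 0.0853
gripper_force: 0.0
xyz [-10.29  -13.686   1.465] rot [0.006 0.007 0.   ]
```

```bash
python3 -m jog '[{"rotation":[0,0,0],"xyz":[-10.3,-13.7,1.45],"gripper":1},{"rotation":[0,0,0],"xyz":[-10.3,-13.7,1.45],"gripper":1},{"rotation":[0,0,0],"xyz":[-10.3,-13.7,1.45],"gripper":1},{"rotation":[0,0,0],"xyz":[-10.3,-13.7,1.45],"gripper":1},{"rotation":[0,0,0],"xyz":[-10.3,-13.7,1.45],"gripper":1},{"rotation":[0,0,0],"xyz":[-10.3,-13.7,1.45],"gripper":1},{"rotation":[0,0,0],"xyz":[-10.3,-13.7,1.45],"gripper":1},{"rotation":[0,0,0],"xyz":[-10.3,-13.7,1.45],"gripper":1},{"rotation":[0,0,0],"xyz":[-10.3,-13.7,1.45],"gripper":1},{"rotation":[0,0,0],"xyz":[-10.3,-13.7,1.45],"gripper":1}]'
python3 -m jog '[{"rotation":[0,0,0],"xyz":[0,0,0],"gripper":1},{"rotation":[0,0,0],"xyz":[0,0,0],"gripper":1}]'
python3 - <<'E'
from h import *
go([.48,-.284,.16])
p=P('wrist');w=camera('wrist');cv2.imwrite('pics/w1.png',w)
print(proj('wrist',[.48,-.284,.032],p))
np.savez('w1.npz',K=p[0],R=p[1],t=p[2])
E
```

```text
time: 1.82
ee_pos: [0.4756, -0.2722, 0.161]
eef_rot: [-0.0, 0.152, 0.988, 0.0]
contact_force: [0.5, 0.5, 0.5]
finger_gap: 0.0856
gripper_force: 0.0
time: 1.98
ee_pos: [0.4751, -0.2715, 0.1597]
eef_rot: [-0.002, 0.153, 0.988, 0.001]
contact_force: [0.1, 0.4, -0.5]
finger_gap: 0.0852
gripper_force: 0.0
xyz [-0.338 -0.417 -0.015] rot [ 0.018 -0.043 -0.04 ]
[252.702 188.976]
```

View pics/w1.png

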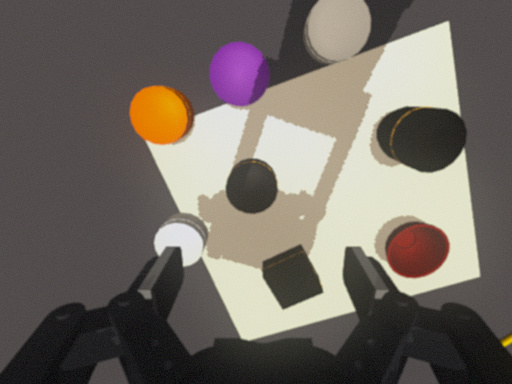

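The wrist view shows the box at about (251,188), where the estimate projects to (253,189), so the estimate holds. The neighbours are clear of the finger line, so I descend.

```bash
python3 -m jog '[{"rotation":[0,0,0],"xyz":[-0.34,-0.42,1],"gripper":1},{"rotation":[0,0,0],"xyz":[-0.34,-0.42,2.2],"gripper":1},{"rotation":[0,0,0],"xyz":[-0.34,-0.42,3.4],"gripper":1},{"rotation":[0,0,0],"xyz":[-0.34,-0.42,4.2],"gripper":1},{"rotation":[0,0,0],"xyz":[-0.34,-0.42,4.8],"gripper":1},{"rotation":[0,0,0],"xyz":[-0.34,-0.42,5.1],"gripper":1},{"rotation":[0,0,0],"xyz":[-0.34,-0.42,5.3],"gripper":1},{"rotation":[0,0,0],"xyz":[-0.34,-0.42,5.3],"gripper":1},{"rotation":[0,0,0],"xyz":[-0.34,-0.42,5.3],"gripper":1}]'
python3 - <<'E'
from h import *
go([.48,-.284,.027])
E
```

```text
time: 2.78
ee_pos: [0.4812, -0.2825, 0.0306]
eef_rot: [0.001, 0.152, 0.988, -0.0]
contact_force: [0.6, -0.1, 1.0]
finger_gap: 0.0854
gripper_force: 0.0
xyz [ 0.029 -0.07   0.143] rot [-0.006  0.024  0.002]
```

Close on the box with 30 N, then look at the opening.

```bash
python3 -m jog '[{"rotation":[0,0,0],"xyz":[0.03,-0.07,0.1],"gripper":0.3},{"rotation":[0,0,0],"xyz":[0.03,-0.07,0.1],"gripper":0.1},{"rotation":[0,0,0],"xyz":[0.03,-0.07,0.1],"gripper":0},{"rotation":[0,0,0],"xyz":[0.03,-0.07,0.1],"gripper":0},{"rotation":[0,0,0],"xyz":[0.03,-0.07,0.1],"gripper":0},{"rotation":[0,0,0],"xyz":[0.03,-0.07,0.1],"gripper":0},{"rotation":[0,0,0],"xyz":[0.03,-0.07,0.1],"gripper":0},{"rotation":[0,0,0],"xyz":[0.03,-0.07,0.1],"gripper":0}]' 30
```

```text
time: 3.45
ee_pos: [0.48, -0.2849, 0.0286]
eef_rot: [0.001, 0.152, 0.988, -0.001]
contact_force: [-1.5, 0.2, 5.8]
finger_gap: 0.0427
gripper_force: 3.3
```

The opening equals the commanded one, so the fingers did not stop on the box. I look before going on.

Run:
```python
from h import *
p=P('wrist');w=camera('wrist');s=camera('scene')
print(proj('wrist',[.48,-.284,.032],p), r.read_state()['finger_gap'],r.read_state()['gripper_force'])
o=np.zeros((384,740,3),np.uint8);o[:,:512]=w
o[:228,512:]=cv2.resize(s[155:212,115:172],(228,228),interpolation=cv2.INTER_CUBIC)
cv2.imwrite('pics/w2.png',o)
```

```text
[264.81  247.663] 0.042826101435740185 3.296774475275015
```

View pics/w2.png

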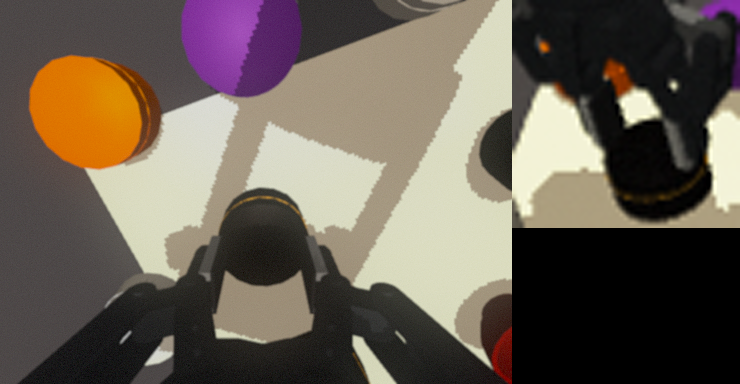

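Run:
```python
from h import *
s=r.read_state();q=s['eef_rot'];C=Ro.from_quat([*q[1:],q[0]])
for d in([0,0,.003],[0,.0214,.003],[0,-.0214,.003],[0,.0214,.022],[0,-.0214,.022],[.011,.0214,.022],[-.011,.0214,.022]):
    X=s['ee_pos']+C.apply(d);print(d,X,proj('wrist',X),proj('scene',X),(proj('scene',X)-[115,155])*4+[512,0])
for a in range(0,360,45):
    X=[.48+.027*np.cos(np.radians(a)),-.284+.027*np.sin(np.radians(a)),.032];print(a,proj('wrist',X),(proj('scene',X)-[115,155])*4+[512,0])
w=cv2.imread('pics/w2.png')
a=cv2.resize(w[170:320,160:370],None,fx=2.4,fy=2.4,interpolation=cv2.INTER_CUBIC)
a=np.clip(a.astype(float)*1.0,0,255);a=(255*(a/255)**.5).astype(np.uint8)
b=cv2.resize((255*(w[:228,512:]/255)**.5).astype(np.uint8),(280,280))
o=np.zeros((360,790,3),np.uint8);o[:,:504]=a;o[:280,507:787]=b
cv2.imwrite('pics/w3.png',o)
```

```text
[0, 0, 0.003] [ 0.48  -0.285  0.026] [263.205 242.394] [149.962 193.091] [651.849 152.363]
[0, 0.0214, 0.003] [ 0.486 -0.265  0.026] [299.819 242.444] [158.611 195.16 ] [686.443 160.642]
[0, -0.0214, 0.003] [ 0.474 -0.305  0.026] [226.596 242.344] [141.423 191.047] [617.691 144.189]
[0, 0.0214, 0.022] [ 0.486 -0.265  0.007] [296.2   227.846] [160.395 201.251] [693.58  185.005]
[0, -0.0214, 0.022] [ 0.474 -0.305  0.007] [230.187 227.758] [143.459 197.128] [625.835 168.513]
[0.011, 0.0214, 0.022] [ 0.476 -0.261  0.007] [296.884 212.216] [162.856 197.864] [703.425 171.458]
[-0.011, 0.0214, 0.022] [ 0.497 -0.268  0.007] [295.543 242.876] [157.888 204.701] [683.553 198.803]
0 [278.361 285.882] [639.203 179.768]
45 [306.227 266.732] [678.177 169.06 ]
90 [311.397 234.854] [700.252 143.973]
135 [288.262 208.357] [693.146 119.808]
180 [249.742 205.166] [662.053 110.133]
225 [221.228 227.597] [624.578 120.026]
270 [219.78  260.042] [601.639 144.246]
315 [243.568 283.261] [607.246 169.225]
```

View pics/w3.png

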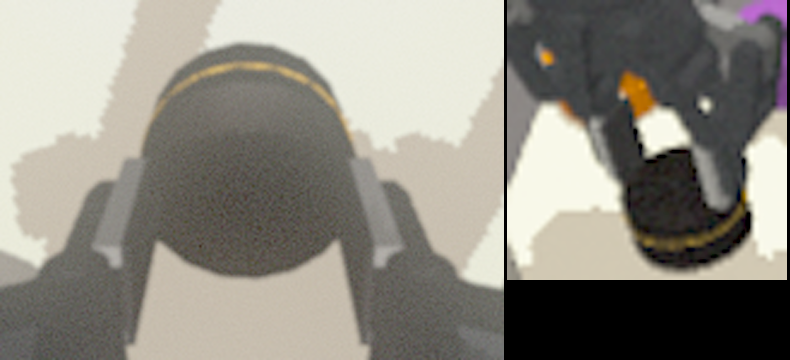

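The box hasn't moved: the wrist view shows it between the pads with its whole top disc uncovered, at about (262,245). The pads are at its sides, so the target opening was simply reached with a weak squeeze. I close further to see whether the fingers stop.

```bash
python3 -m jog '[{"rotation":[0,0,0],"xyz":[0,0,0],"gripper":-0.3},{"rotation":[0,0,0],"xyz":[0,0,0],"gripper":-0.6},{"rotation":[0,0,0],"xyz":[0,0,0],"gripper":-1},{"rotation":[0,0,0],"xyz":[0,0,0],"gripper":-1},{"rotation":[0,0,0],"xyz":[0,0,0],"gripper":-1}]' 30
python3 - <<'E'
from h import *
p=P('wrist');cv2.imwrite('pics/w4.png',camera('wrist'));go([.48,-.284,.028])
E
```

```text
time: 3.97
ee_pos: [0.4827, -0.2862, 0.032]
eef_rot: [0.005, 0.152, 0.988, -0.002]
contact_force: [0.6, 0.9, 14.1]
finger_gap: 0.0001
gripper_force: 6.9
xyz [0.132 0.05  0.161] rot [-0.027  0.114 -0.007]
```

View pics/w4.png

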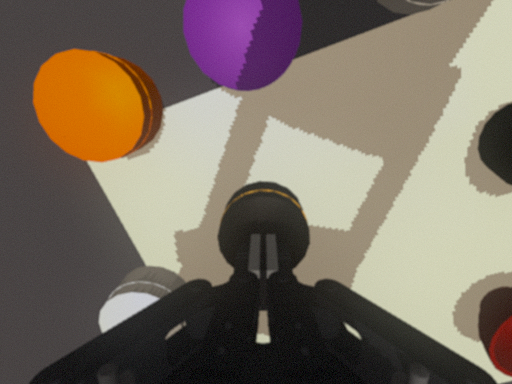

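The shut fingers lie over the box's top at about (262,240). So the tips stood above the box: the fingers reach about 20 mm less far than I counted on. The box itself is undisturbed. I raise, reopen, and will go about 14 mm deeper while watching the force.

```bash
python3 -m jog '[{"rotation":[0,0,0],"xyz":[0,0,-0.6],"gripper":-1},{"rotation":[0,0,0],"xyz":[0,0,-1.6],"gripper":-1},{"rotation":[0,0,0],"xyz":[0,0,-2.4],"gripper":-1},{"rotation":[0,0,0],"xyz":[0,0,-2.4],"gripper":-1},{"rotation":[0,0,0],"xyz":[0,0,-2.4],"gripper":-1}]'
python3 - <<'E'
from h import *
s=r.read_state();q=s['eef_rot'];C=Ro.from_quat([*q[1:],q[0]]);print(s['ee_pos'],s['contact_force'])
w=camera('wrist');sc=camera('scene');tp=camera('top')
for d in (0,.003,.022):
    X=s['ee_pos']+C.apply([0,0,d]);print(d,proj('wrist',X),proj('scene',X),proj('top',X))
p=plane('wrist',(262,240),.032);print('box now approx',p)
g=lambda I:(255*(I/255.)**.6).astype(np.uint8)
o=np.zeros((590,800,3),np.uint8);o[:384,:512]=g(w)
a=cv2.resize(g(sc[130:220,110:182]),None,fx=4,fy=4,interpolation=cv2.INTER_CUBIC);o[:a.shape[0],512:]=a[:, :288]
b=cv2.resize(g(tp[170:220,290:390]),None,fx=4,fy=4,interpolation=cv2.INTER_CUBIC);o[388:588,:400]=b
cv2.imwrite('pics/m5.png',o)
E
```

```text
time: 4.43
ee_pos: [0.4803, -0.2849, 0.0885]
eef_rot: [0.002, 0.152, 0.988, -0.001]
contact_force: [-0.3, 0.7, -1.0]
finger_gap: -0.0001
gripper_force: 0.0
[ 0.48  -0.285  0.089] [-0.347  0.749 -1.005]
0 [261.873 251.427] [143.071 171.595] [345.948 197.192]
0.003 [261.882 248.704] [143.412 172.685] [345.667 197.384]
0.022 [261.934 233.455] [145.529 179.451] [343.93  198.571]
box now approx [ 0.503 -0.292  0.032]
```

View pics/m5.png

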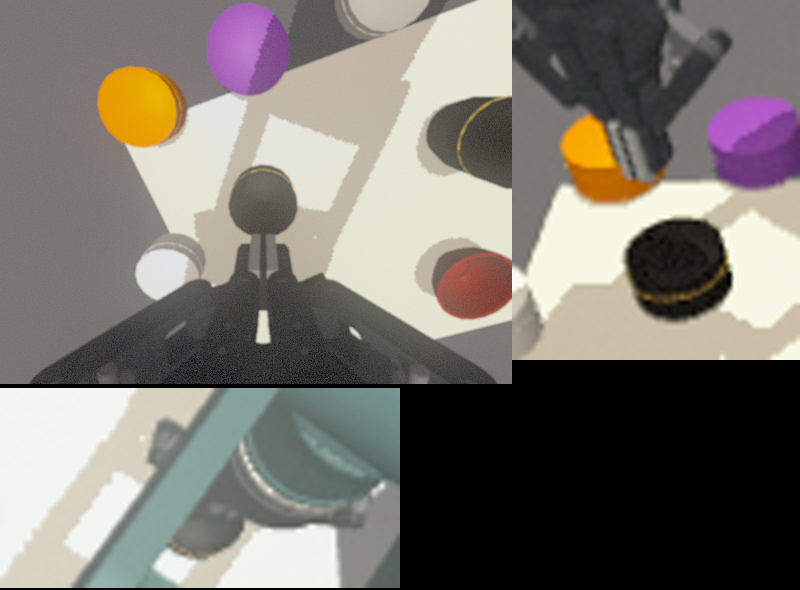

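The scene view puts the shut fingertip at about px (143,175), and the wrist view agrees, so the tip is about 3 mm ahead of the TCP, which fits the contact felt. The box is unmoved at wrist (263,200), so I'll aim for a TCP height of about 0.013.

```bash
python3 - <<'E'
from h import *
print('box',plane('wrist',(263,201),.032)); go([.48,-.284,.013])
E
python3 -m jog '[{"rotation":[0,0,0],"xyz":[0,0,0],"gripper":1},{"rotation":[0,0,0],"xyz":[0,0,0],"gripper":1},{"rotation":[0,0,0],"xyz":[0,0,0],"gripper":1},{"rotation":[0,0,0],"xyz":[0,0,0],"gripper":1},{"rotation":[0,0,0],"xyz":[0,0,0],"gripper":1},{"rotation":[0,0,0],"xyz":[0,0,0],"gripper":1}]'
```

```text
box [ 0.472 -0.282  0.032]
xyz [-0.075 -0.001  2.884] rot [ 0.012 -0.032 -0.007]
time: 5.08
ee_pos: [0.4793, -0.2841, 0.0866]
eef_rot: [-0.0, 0.152, 0.988, 0.0]
contact_force: [0.3, 0.8, -0.1]
finger_gap: 0.0722
gripper_force: 0.0
```

```bash
python3 -m jog '[{"rotation":[0,0,0],"xyz":[0.1,0,0.4],"gripper":1},{"rotation":[0,0,0],"xyz":[0.1,0,1.0],"gripper":1},{"rotation":[0,0,0],"xyz":[0.1,0,1.6],"gripper":1},{"rotation":[0,0,0],"xyz":[0.1,0,2.1],"gripper":1},{"rotation":[0,0,0],"xyz":[0.1,0,2.5],"gripper":1},{"rotation":[0,0,0],"xyz":[0.1,0,2.75],"gripper":1},{"rotation":[0,0,0],"xyz":[0.1,0,2.85],"gripper":1},{"rotation":[0,0,0],"xyz":[0.1,0,2.9],"gripper":1},{"rotation":[0,0,0],"xyz":[0.1,0,2.9],"gripper":1}]'
python3 -m jog '[{"rotation":[0,0,0],"xyz":[0,0,0],"gripper":0.5},{"rotation":[0,0,0],"xyz":[0,0,0],"gripper":0.3},{"rotation":[0,0,0],"xyz":[0,0,0],"gripper":0},{"rotation":[0,0,0],"xyz":[0,0,0],"gripper":-0.2},{"rotation":[0,0,0],"xyz":[0,0,0],"gripper":-0.2},{"rotation":[0,0,0],"xyz":[0,0,0],"gripper":-0.2},{"rotation":[0,0,0],"xyz":[0,0,0],"gripper":-0.2},{"rotation":[0,0,0],"xyz":[0,0,0],"gripper":-0.2}]' 30
```

```text
time: 5.83
ee_pos: [0.4772, -0.2836, 0.0145]
eef_rot: [0.0, 0.152, 0.988, -0.0]
contact_force: [0.4, 0.0, 0.3]
finger_gap: 0.0855
gripper_force: 0.0
time: 6.5
ee_pos: [0.4776, -0.2839, 0.0154]
eef_rot: [0.001, 0.152, 0.988, -0.0]
contact_force: [-0.4, -0.0, 5.5]
finger_gap: 0.0522
gripper_force: 31.9
```

It's held: opening 52 mm, grip 32 N. I lift to a carrying height above the caddy.

```bash
python3 -m jog '[{"rotation":[0,0,0],"xyz":[0,0,-0.4],"gripper":-0.2},{"rotation":[0,0,0],"xyz":[0,0,-1.2],"gripper":-0.2},{"rotation":[0,0,0],"xyz":[0,0,-2.2],"gripper":-0.2},{"rotation":[0,0,0],"xyz":[0,0,-3.4],"gripper":-0.2},{"rotation":[0,0,0],"xyz":[0,0,-4.6],"gripper":-0.2},{"rotation":[0,0,0],"xyz":[0,0,-5.4],"gripper":-0.2},{"rotation":[0,0,0],"xyz":[0,0,-5.8],"gripper":-0.2},{"rotation":[0,0,0],"xyz":[0,0,-5.8],"gripper":-0.2}]'
python3 -c "
from h import *
go([.6025,.1555,.16])"
```

```text
time: 7.17
ee_pos: [0.478, -0.2842, 0.1623]
eef_rot: [0.002, 0.152, 0.988, -0.001]
contact_force: [0.5, 0.3, -1.0]
finger_gap: 0.0523
gripper_force: 31.7
xyz [ 0.534 18.271  0.057] rot [-0.02   0.059 -0.006]
```

```bash
python3 -m jog '[{"rotation":[0,0,0],"xyz":[0.05,1,0],"gripper":-0.2},{"rotation":[0,0,0],"xyz":[0.1,2.3,0],"gripper":-0.2},{"rotation":[0,0,0],"xyz":[0.15,3.7,0],"gripper":-0.2},{"rotation":[0,0,0],"xyz":[0.2,5.1,0],"gripper":-0.2},{"rotation":[0,0,0],"xyz":[0.2,6.5,0],"gripper":-0.2},{"rotation":[0,0,0],"xyz":[0.25,7.9,0],"gripper":-0.2},{"rotation":[0,0,0],"xyz":[0.3,9.3,0],"gripper":-0.2},{"rotation":[0,0,0],"xyz":[0.3,10.7,0],"gripper":-0.2},{"rotation":[0,0,0],"xyz":[0.35,12.1,0],"gripper":-0.2},{"rotation":[0,0,0],"xyz":[0.4,13.5,0],"gripper":-0.2}]'
python3 -c "
from h import *
go([.6025,.1555,.16])"
```

```text
time: 8.0
ee_pos: [0.5676, 0.0433, 0.1563]
eef_rot: [-0.002, 0.152, 0.988, -0.0]
contact_force: [0.3, -0.5, -0.4]
finger_gap: 0.0523
gripper_force: 31.7
xyz [ 0.016  4.7   -0.154] rot [-0.015 -0.054 -0.006]
```

```bash
python3 -m jog '[{"rotation":[0,0,0],"xyz":[0,1.2,0],"gripper":-0.2},{"rotation":[0,0,0],"xyz":[0,2.4,0],"gripper":-0.2},{"rotation":[0,0,0],"xyz":[0,3.4,0],"gripper":-0.2},{"rotation":[0,0,0],"xyz":[0,4.2,0],"gripper":-0.2},{"rotation":[0,0,0],"xyz":[0,4.6,0],"gripper":-0.2},{"rotation":[0,0,0],"xyz":[0,4.7,0],"gripper":-0.2},{"rotation":[0,0,0],"xyz":[0,4.7,0],"gripper":-0.2},{"rotation":[0,0,0],"xyz":[0,4.7,0],"gripper":-0.2}]'
python3 - <<'E'
from h import *
go([.6025,.1555,.021])
p=P('wrist');w=camera('wrist');t=camera('top');s=camera('scene')
C=np.array([.6055,.165,0])
for n,X in [('floor',C+[0,0,.006]),('f++',C+.074*XB-.065*YB+[0,0,.006]),('r',C-.08*XB-.071*YB+[0,0,.06]),('r2',C-.08*XB+.129*YB+[0,0,.06]),('f-',C-.074*XB-.065*YB+[0,0,.006]),('div',C-.074*XB+.065*YB+[0,0,.04])]: print(n,proj('wrist',X,p))
o=np.zeros((384,800,3),np.uint8);o[:,:512]=w;o[:288,512:]=cv2.resize(s[130:286,320:476],(288,288),interpolation=cv2.INTER_CUBIC)
cv2.imwrite('pics/w6.png',(255*(o/255.)**.7).astype(np.uint8))
E
```

```text
time: 8.67
ee_pos: [0.6035, 0.1525, 0.1583]
eef_rot: [-0.001, 0.152, 0.988, -0.001]
contact_force: [-0.4, -0.8, -0.9]
finger_gap: 0.0522
gripper_force: 31.7
xyz [0.068 0.111 5.492] rot [-0.017 -0.016 -0.016]
floor [274.934 172.432]
f++ [338.084 226.749]
r [194.815 256.497]
r2 [174.049  25.863]
f- [210.338 226.654]
div [194.76  112.145]
```

View pics/w6.png

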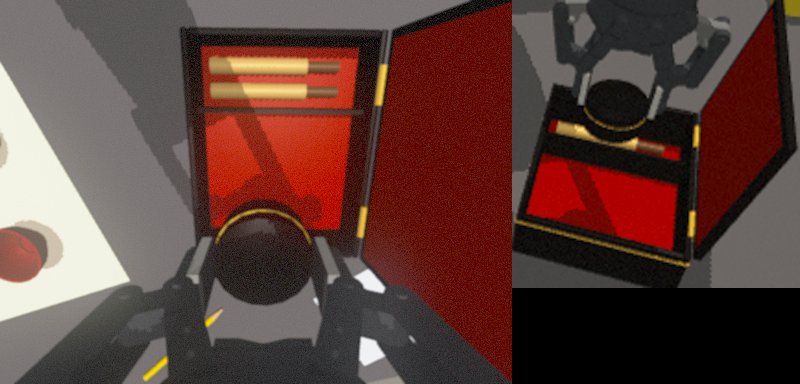

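The box is held level over the compartment at wrist (264,250). The floor's edges, at columns 212 and 341, agree with the prediction to about 3 mm, and the lid at the right is clear of the gripper. I lower the box.

```bash
python3 -m jog '[{"rotation":[0,0,0],"xyz":[0,0.2,0.6],"gripper":-0.2},{"rotation":[0,0,0],"xyz":[0,0.2,1.6],"gripper":-0.2},{"rotation":[0,0,0],"xyz":[0,0.2,2.6],"gripper":-0.2},{"rotation":[0,0,0],"xyz":[0,0.2,3.5],"gripper":-0.2},{"rotation":[0,0,0],"xyz":[0,0.2,4.2],"gripper":-0.2},{"rotation":[0,0,0],"xyz":[0,0.2,4.7],"gripper":-0.2},{"rotation":[0,0,0],"xyz":[0,0.2,5.0],"gripper":-0.2},{"rotation":[0,0,0],"xyz":[0,0.2,5.1],"gripper":-0.2},{"rotation":[0,0,0],"xyz":[0,0.2,5.1],"gripper":-0.2}]'
python3 -m jog '[{"rotation":[0,0,0],"xyz":[0,0,0.1],"gripper":-0.2},{"rotation":[0,0,0],"xyz":[0,0,0.2],"gripper":-0.2},{"rotation":[0,0,0],"xyz":[0,0,0.2],"gripper":-0.2}]'
```

```text
time: 9.57
ee_pos: [0.6057, 0.1581, 0.0318]
eef_rot: [0.0, 0.152, 0.988, 0.0]
contact_force: [-0.1, -0.5, -1.3]
finger_gap: 0.052
gripper_force: 31.7
time: 9.82
ee_pos: [0.606, 0.1585, 0.0274]
eef_rot: [0.001, 0.152, 0.988, 0.0]
contact_force: [0.5, -0.0, -0.4]
finger_gap: 0.052
gripper_force: 31.7
```

```bash
for k in 1 2; do python3 -m jog '[{"rotation":[0,0,0],"xyz":[0,0,0.06],"gripper":-0.2},{"rotation":[0,0,0],"xyz":[0,0,0.12],"gripper":-0.2},{"rotation":[0,0,0],"xyz":[0,0,0.12],"gripper":-0.2}]' | grep -E "ee_pos|contact"; done
```

```text
ee_pos: [0.6055, 0.1584, 0.0236]
contact_force: [-0.3, 1.1, -2.0]
ee_pos: [0.6058, 0.1585, 0.0214]
contact_force: [-1.2, 0.5, 2.8]
```

The upward force says it has just touched. I press a hair more, then release.

```bash
python3 -m jog '[{"rotation":[0,0,0],"xyz":[0,0,0.05],"gripper":-0.2},{"rotation":[0,0,0],"xyz":[0,0,0.05],"gripper":-0.2}]'| grep -E "ee_pos|contact"
python3 -m jog '[{"rotation":[0,0,0],"xyz":[0,0,0],"gripper":0.25},{"rotation":[0,0,0],"xyz":[0,0,0],"gripper":0.4},{"rotation":[0,0,0],"xyz":[0,0,0],"gripper":0.6},{"rotation":[0,0,0],"xyz":[0,0,0],"gripper":0.6},{"rotation":[0,0,0],"xyz":[0,0,0],"gripper":0.6},{"rotation":[0,0,0],"xyz":[0,0,0],"gripper":0.6}]'
```

```text
ee_pos: [0.6058, 0.1585, 0.0214]
contact_force: [-3.2, -0.6, 7.8]
time: 10.98
ee_pos: [0.6054, 0.1583, 0.0191]
eef_rot: [-0.0, 0.152, 0.988, -0.0]
contact_force: [-0.2, -0.7, 1.2]
finger_gap: 0.0681
gripper_force: 0.0
```

Released with the box on the floor. I back straight up, then measure the box and lid.

```bash
python3 -m jog '[{"rotation":[0,0,0],"xyz":[0,0,-0.5],"gripper":0.6},{"rotation":[0,0,0],"xyz":[0,0,-1.5],"gripper":0.6},{"rotation":[0,0,0],"xyz":[0,0,-3],"gripper":0.6},{"rotation":[0,0,0],"xyz":[0,0,-4.5],"gripper":0.6},{"rotation":[0,0,0],"xyz":[0,0,-6],"gripper":0.6},{"rotation":[0,0,0],"xyz":[0,0,-7.5],"gripper":0.6},{"rotation":[0,0,0],"xyz":[0,0,-9],"gripper":0.6},{"rotation":[0,0,0],"xyz":[0,0,-10],"gripper":0.6},{"rotation":[0,0,0],"xyz":[0,0,-10],"gripper":0.6},{"rotation":[0,0,0],"xyz":[0,0,-10],"gripper":0.6}]'
python3 - <<'E'
from h import *
print(r.read_state()['qpos'])
w=camera('wrist');s=camera('scene')
f=lambda u,v:(75+u/4-.4,80+v/4-.4)
# lid angle from the top view: free-edge corners, ray met with the circle about the hinge (least distance)
C=np.array([.6055,.165,.006])
for y,uv in((-.071,(155,14)),(.129,(12,345))):
    o,d=ray('top',f(*uv));best=[]
    for t in np.arange(1.5,1.95,.01):
        X=C+(.08-.16*np.cos(t)+.004)*XB+y*YB+[0,0,.0545+.16*np.sin(t)]
        best.append((np.linalg.norm(np.cross(X-o,d)),t))
    print(min(best))
o=np.zeros((384,800,3),np.uint8);o[:,:512]=w;o[:288,512:]=cv2.resize(s[130:286,320:476],(288,288),interpolation=cv2.INTER_CUBIC)
cv2.imwrite('pics/w7.png',(255*(o/255.)**.7).astype(np.uint8))
E
```

```text
time: 11.82
ee_pos: [0.6064, 0.1585, 0.2734]
eef_rot: [0.003, 0.152, 0.988, 0.001]
contact_force: [-0.9, -0.0, -0.1]
finger_gap: 0.0685
gripper_force: 0.0
[ 0.165  0.253  1.098  0.     1.784 -1.1  ]
(np.float64(0.0008255916924857222), np.float64(1.7300000000000002))
(np.float64(0.003657336217331533), np.float64(1.7600000000000002))
```

View pics/w7.png

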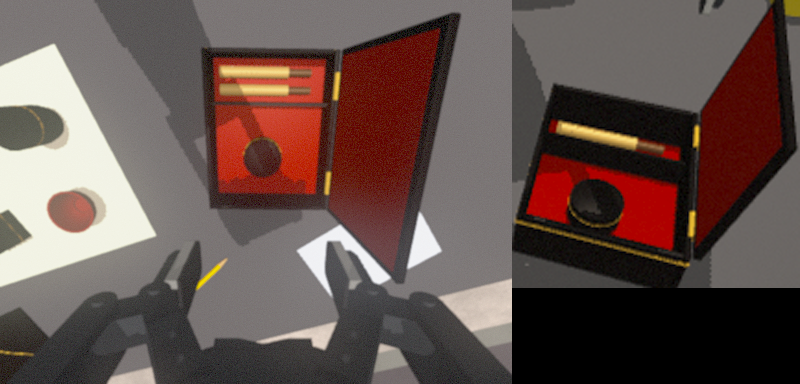

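The box lies flat in the compartment at wrist (263,157), well below the rim. The caddy still stands at (30,127), and the lid is open at about 1.74 rad. That was my last picture, so from here I rely on forces and masks. Next I go behind the lid with the fingers shut and turned a quarter turn.

```bash
cat >> h.py <<'E'
B=np.array([.6065,.168,.006])
R90=Rt()*Ro.from_rotvec([0,0,np.pi/2])
def bay(x,y,z): return B+x*XB+y*YB+[0,0,z]
def inbay():
    s=r.read_state();d=np.array(s['ee_pos'])-B;print('bay',d@XB,d@YB,d[2],'F',np.array(s['contact_force']),'t',s['time'])
E
python3 -c "
from h import *
print(bay(.155,.07,.29));go(bay(.155,.07,.29),R90)"
```

```text
[0.586 0.337 0.296]
xyz [ 2.867  6.586 -1.099] rot [-0.021 -0.008 17.994]
```

```bash
python3 -m jog '[{"rotation":[0,0,1.4],"xyz":[0,0,-0.8],"gripper":-1},{"rotation":[0,0,2.8],"xyz":[0.3,0.6,-1.1],"gripper":-1},{"rotation":[0,0,4.2],"xyz":[0.6,1.3,-1.1],"gripper":-1},{"rotation":[0,0,5.6],"xyz":[0.9,2.1,-1.1],"gripper":-1},{"rotation":[0,0,7],"xyz":[1.2,2.9,-1.1],"gripper":-1},{"rotation":[0,0,8.4],"xyz":[1.5,3.6,-1.1],"gripper":-1},{"rotation":[0,0,9.8],"xyz":[1.8,4.3,-1.1],"gripper":-1},{"rotation":[0,0,11.2],"xyz":[2.1,5,-1.1],"gripper":-1},{"rotation":[0,0,12.6],"xyz":[2.4,5.6,-1.1],"gripper":-1},{"rotation":[0,0,14],"xyz":[2.6,6.1,-1.1],"gripper":-1}]'
python3 -c "
from h import *
inbay();go(bay(.155,.07,.29),R90)"
```

```text
time: 12.75
ee_pos: [0.5883, 0.3245, 0.2937]
eef_rot: [-0.001, 0.693, 0.721, -0.003]
contact_force: [1.3, -0.4, 1.0]
finger_gap: 0.0001
gripper_force: 0.0
bay 0.14385484147334893 0.06436113183836052 0.28774514331300105 F [ 1.294 -0.412  0.98 ] t 12.75
xyz [ 0.496 -0.063 -0.091] rot [-0.058  0.03   3.937]
```

```bash
python3 -m jog '[{"rotation":[0,0,1.4],"xyz":[0.3,0,0],"gripper":-1},{"rotation":[0,0,2.8],"xyz":[0.5,-0.1,0],"gripper":-1},{"rotation":[0,0,3.9],"xyz":[0.5,-0.1,0.6],"gripper":-1},{"rotation":[0,0,3.9],"xyz":[0.5,-0.1,1.6],"gripper":-1},{"rotation":[0,0,3.9],"xyz":[0.5,-0.1,2.6],"gripper":-1},{"rotation":[0,0,3.9],"xyz":[0.5,-0.1,3.4],"gripper":-1},{"rotation":[0,0,3.9],"xyz":[0.5,-0.1,4.1],"gripper":-1},{"rotation":[0,0,3.9],"xyz":[0.5,-0.1,4.4],"gripper":-1},{"rotation":[0,0,3.9],"xyz":[0.5,-0.1,4.4],"gripper":-1}]'
python3 -c "
from h import *
inbay();go(bay(.155,.07,.175),R90)"
```

```text
time: 13.5
ee_pos: [0.5843, 0.3348, 0.1816]
eef_rot: [-0.001, 0.804, 0.595, -0.005]
contact_force: [-0.2, 0.8, -0.6]
finger_gap: -0.0002
gripper_force: 0.0
bay 0.15245722243002974 0.07118577872852955 0.17558848511119188 F [-0.188  0.762 -0.643] t 13.5
xyz [0.102 0.048 0.023] rot [-0.081  0.073  0.094]
```

```bash
python3 -m jog '[{"rotation":[0,0,0],"xyz":[-0.4,0,0],"gripper":-1},{"rotation":[0,0,0],"xyz":[-0.8,0,0],"gripper":-1},{"rotation":[0,0,0],"xyz":[-1.2,0,-0.1],"gripper":-1},{"rotation":[0,0,0],"xyz":[-1.5,0,-0.2],"gripper":-1},{"rotation":[0,0,0],"xyz":[-1.8,0,-0.25],"gripper":-1},{"rotation":[0,0,0],"xyz":[-2.1,0,-0.3],"gripper":-1},{"rotation":[0,0,0],"xyz":[-2.4,0,-0.3],"gripper":-1},{"rotation":[0,0,0],"xyz":[-2.8,0,-0.25],"gripper":-1},{"rotation":[0,0,0],"xyz":[-3.1,0,-0.2],"gripper":-1},{"rotation":[0,0,0],"xyz":[-3.4,0,-0.2],"gripper":-1}]'
python3 -c "
from h import *
inbay();go(bay(.0083,.07,.1516),R90)"
```

```text
time: 14.33
ee_pos: [0.5612, 0.2536, 0.1918]
eef_rot: [-0.0, 0.804, 0.595, 0.0]
contact_force: [1.0, 1.0, -0.1]
finger_gap: 0.0002
gripper_force: 0.6
bay 0.06804942655064988 0.06884946679592617 0.185806673263083 F [ 0.975  0.951 -0.066] t 14.3333
xyz [-2.389 -0.065  1.368] rot [-0.    -0.     0.091]
```

```bash
python3 -m jog '[{"rotation":[0,0,0],"xyz":[-0.4,0,0.1],"gripper":-1},{"rotation":[0,0,0],"xyz":[-0.8,0,0.3],"gripper":-1},{"rotation":[0,0,0],"xyz":[-1.25,0,0.55],"gripper":-1},{"rotation":[0,0,0],"xyz":[-1.65,0,0.8],"gripper":-1},{"rotation":[0,0,0],"xyz":[-2.05,0,1.1],"gripper":-1},{"rotation":[0,0,0],"xyz":[-2.4,0,1.4],"gripper":-1},{"rotation":[0,0,0],"xyz":[-2.75,0,1.7],"gripper":-1},{"rotation":[0,0,0],"xyz":[-3,0,2.05],"gripper":-1},{"rotation":[0,0,0],"xyz":[-3.25,0,2.4],"gripper":-1},{"rotation":[0,0,0],"xyz":[-3.45,0,2.75],"gripper":-1}]'
python3 -c "
from h import *
inbay();go(bay(-.034,.07,.0655),R90)"
```

```text
time: 15.17
ee_pos: [0.536, 0.1711, 0.1223]
eef_rot: [0.0, 0.804, 0.595, -0.0]
contact_force: [-0.1, 0.2, 1.7]
finger_gap: 0.0002
gripper_force: 0.5
bay -0.01817419635575 0.06817390130482112 0.11625664293090374 F [-0.054  0.172  1.734] t 15.1667
xyz [-0.632 -0.078  2.031] rot [-0.003  0.006  0.091]
```

```bash
python3 -m jog '[{"rotation":[0,0,0],"xyz":[-0.2,0,0.35],"gripper":-1},{"rotation":[0,0,0],"xyz":[-0.35,0,0.7],"gripper":-1},{"rotation":[0,0,0],"xyz":[-0.5,0,1.05],"gripper":-1},{"rotation":[0,0,0],"xyz":[-0.6,0,1.4],"gripper":-1},{"rotation":[0,0,0],"xyz":[-0.6,0,1.7],"gripper":-1},{"rotation":[0,0,0],"xyz":[-0.6,0,1.8],"gripper":-1},{"rotation":[0,0,0],"xyz":[-0.6,0,1.8],"gripper":-1}]'
python3 -c "
from h import *
inbay()"
```

```text
time: 15.75
ee_pos: [0.5313, 0.1576, 0.077]
eef_rot: [-0.0, 0.804, 0.595, -0.001]
contact_force: [-0.1, -0.8, -0.4]
finger_gap: 0.0002
gripper_force: 0.0
bay -0.03250579673882205 0.0686016470388915 0.07096018567205144 F [-0.147 -0.768 -0.369] t 15.75
```

```bash
for k in 1 2 3; do python3 -m jog '[{"rotation":[0,0,0],"xyz":[0,0,0.06],"gripper":-1},{"rotation":[0,0,0],"xyz":[0,0,0.12],"gripper":-1},{"rotation":[0,0,0],"xyz":[0,0,0.12],"gripper":-1}]' | grep -E "ee_pos|contact"; done
```

```text
ee_pos: [0.5323, 0.1578, 0.0755]
contact_force: [-0.1, 0.2, 0.2]
ee_pos: [0.532, 0.1576, 0.0722]
contact_force: [0.2, -0.0, 0.8]
ee_pos: [0.5318, 0.1576, 0.0689]
contact_force: [-0.4, 0.2, -0.1]
```

```bash
for k in 1 2 3; do python3 -m jog '[{"rotation":[0,0,0],"xyz":[0,0,0.06],"gripper":-1},{"rotation":[0,0,0],"xyz":[0,0,0.1],"gripper":-1},{"rotation":[0,0,0],"xyz":[0,0,0.1],"gripper":-1}]' | grep -E "ee_pos|contact"; done
```

```text
ee_pos: [0.532, 0.1577, 0.0685]
contact_force: [-3.8, -1.4, 6.7]
ee_pos: [0.5321, 0.1576, 0.0684]
contact_force: [-8.4, -1.2, 17.7]
ee_pos: [0.5322, 0.1577, 0.0682]
contact_force: [-12.2, -3.8, 26.7]
```

There's a firm stop at 0.068, which is the shut lid's top (0.0685). I back off upward and check with colour masks.

```bash
python3 -m jog '[{"rotation":[0,0,0],"xyz":[0,0,-0.4],"gripper":-1},{"rotation":[0,0,0],"xyz":[0,0,-1],"gripper":-1},{"rotation":[0,0,0],"xyz":[0,0,-2],"gripper":-1},{"rotation":[0,0,0],"xyz":[0,0,-3.2],"gripper":-1},{"rotation":[0,0,0],"xyz":[0,0,-4.4],"gripper":-1},{"rotation":[0,0,0],"xyz":[0,0,-5.6],"gripper":-1},{"rotation":[0,0,0],"xyz":[0,0,-6.4],"gripper":-1},{"rotation":[0,0,0],"xyz":[0,0,-6.4],"gripper":-1},{"rotation":[0,0,0],"xyz":[0,0,-6.4],"gripper":-1}]'
python3 - <<'E'
from h import *
s=camera('scene');t=camera('top')
for n,I,(x0,y0,x1,y1) in(('scene',s,(315,125,480,290)),('top',t,(70,75,220,220))):
    c=I[y0:y1,x0:x1].astype(int);print(n,'red px',((c[...,2]>60)&(c[...,1]<35)&(c[...,0]<35)).sum())
I=s[175:210,205:245].astype(int);m=I.max(2)<95;ys,xs=np.where(m);print('caddy',xs.mean()+205,ys.mean()+175,m.sum())
# front edge of the lid/rim in the scene view: dark/gilt profile down the column through the case's middle
O=cv2.imread('pics/scene0.png')
for z in(.06,.0685):print([proj('scene',bay(x,y,z-.006)).round(0) for x,y in((-.08,-.071),(-.08,.129),(.08,-.071),(.08,.129))])
for u in(340,380,420):print(u,[tuple(int(k) for k in s[v,u]) for v in range(225,290,5)])
E
```

```text
time: 18.0
ee_pos: [0.5326, 0.1578, 0.223]
eef_rot: [0.001, 0.804, 0.595, 0.002]
contact_force: [0.5, -0.1, -0.7]
finger_gap: -0.0002
gripper_force: 0.0
scene red px 0
top red px 0
caddy 224.018544935806 189.0342368045649 701
[array([323., 247.]), array([342., 174.]), array([418., 270.]), array([421., 190.])]
[array([324., 244.]), array([342., 171.]), array([420., 267.]), array([422., 187.])]
340 [(6, 6, 9), (2, 6, 6), (4, 4, 5), (7, 5, 8), (7, 5, 9), (6, 6, 8), (8, 47, 67), (6, 6, 8), (4, 4, 5), (6, 5, 6), (41, 42, 44), (69, 72, 76), (70, 73, 77)]
380 [(14, 89, 129), (5, 6, 6), (3, 4, 4), (7, 9, 12), (11, 13, 15), (9, 12, 15), (10, 11, 13), (3, 5, 6), (12, 64, 93), (5, 6, 7), (3, 4, 5), (3, 6, 6), (39, 41, 42)]
420 [(47, 48, 51), (63, 66, 69), (64, 66, 71), (64, 68, 71), (25, 174, 231), (25, 177, 233), (25, 177, 232), (48, 72, 90), (68, 71, 76), (69, 71, 75), (68, 71, 75), (69, 71, 76), (68, 70, 75)]
```

No red lining shows in either view, the stop was firm at the shut height, the caddy hasn't moved, and the arm is clear. I hand in.

```bash
python3 -c "
from cell import r
print(r.sign_off())"
```

```text
the job is handed in; nothing more can be done
None
```

The low lacquer box is flat in the wide compartment, the lid is shut, the caddy still stands where it was, and I handed the job in at about 18 s; my first grasp was too high and pressed on the box's top with about 14 N, without moving it.

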